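Turn the sealer's dwell dial up four clicks and store it

ROBOT

A 6-joint arm with a two-finger parallel gripper is mounted at the origin on a cart in front of the work surface, level with it; the furniture and walls round the work are solid. World frame = base frame: x ahead of the robot, y to its left, z up, the work surface at z = 0. Lengths are in mm, angles in rad, forces in N, time in s.
With the tool pointing down it reaches from about 325 to 775 mm from the base axis. Payload 5.5 kg.
Tool frame: the origin (TCP) lies midway between the tips of the shut fingers; the grasp point (between the pads) lies 19 mm behind it; z points along the fingers, y is the line along which they close (so a half turn about z gives the same grasp; the last joint's range is limited). The gripper opens to 88 mm and grips with 3 to 60 N. Pads are 20 mm wide; open, the fingers measure 115 mm over their backs; the gripper's body (75 mm by 178 mm) begins 61 mm behind the grasp point.
Start: joints at [-1.39, 0.091, 1.231, -0, 1.82, -0.057], TCP at [141.338, -583.13, 222.631] pointing down, gripper open.
Joint ranges: [-2.87, 2.87], [-0.86, 2.18], [0.17, 2.46], [-1.51, 4.65], [0.06, 2.69], [-2.65, 2.65]. Speed limits (rad/s): [2.57, 2.57, 3.01, 3.14, 3.14, 3.14].

INTERFACE

Orientations are given as a unit quaternion [x, y, z, w].
In Python, from bench import manip gives the robot as it stands. The module is installed in compiled form; this text tells all that it offers.
- The arm moves only by the shell command python3 -m crank 'ROWS' [FORCE]. ROWS is JSON, a list of rows, each an object with "delta_pos": the shift along the tool's x, y, z in m, a list of three; "twist": the turn about the tool's z in rad; "hand": the opening, from -1 (shut) to 1 (fully open). In form: [{"delta_pos": [x, y, z], "twist": twist, "hand": hand}, ...]. A call has 1 to 20 rows; each row is the pose to reach, as a shift and turn from the pose commanded when the call began, along the tool's axes at that moment; what a row does not reach only later rows make up. A row lasts 1/12 s, in which the tool goes at most 41.7 mm and 7.16 degrees, less where a joint would pass 70% of its speed; a pose out of reach is approached as far as the arm can. A call with a gripper value outside its range is refused whole. The fingers move at their own pace and stop on an object; FORCE is the grip in N (left out, the last holds). Time passes only in rows, so rows that repeat a pose let the fingers close. It gives the time, the measured TCP pose, the force, the opening and the grip force at its end, in the units of the state.
- manip.get_obs(): the state, without advancing time (a new reading comes with each control period).
- manip.capture(name): name is "side" or "top"; returns a dict with "img" (384x512x3 uint8, red, green, blue), "camera_matrix" (3x3 intrinsics, pixels), "eye" and "rotation" of the camera in the world. Camera axes: x right, y down, z forward; pixel columns grow to the right and rows downward; lengths in mm; the calibration is good to about 2 mm. A picture is of the moment at which its call begins. There is no depth.
- manip.job_done(): hands the job in; it is judged then, once.
Trained networks look in a picture, given as the dict that the camera call returned (one of the last four; its "shot" number tells which), for a name from the list of things; names that differ only in an ending like _2 or _b are one class to them, and where a whole thing is asked for, a point or a joint stands for the part that bears it (a point fixed in the world has none). Each returns a list of dicts, best first, with "confidence" (0 to 1); they miss things now and then, are a little off and sometimes report something else, mostly with a low value. They report only what shows in the picture. A call takes as long as a camera call.
- manip.cut_out(picture, query): "pixels" (384x512 bool, what is visible of it) and "extent" ([centre column, centre row, width, height] in pixels, round what is visible of it).
- manip.tip_of(picture, query): "at" ([column, row] in pixels: a listed point, or the origin of a listed thing).
The state is a dict: "time_s": time; "joint_pos": joint angles; "dq": joint speeds; "effort": joint torques, N m; "position": TCP position; "tool_rot": TCP orientation; "contact_force": force on the tool from outside, world axes, zero at the start; "torque": the same for the moment, N m; "gripper_width": finger opening in mm; "grip_force": force on a finger pad.
Only numpy, scipy, OpenCV 4.12 (cv2) and the standard library are available. Lean on these libraries where they do the work, as an engineer would, in place of code of your own. Each camera call takes 0.05 s, during which the arm holds its last target. There are 200 camera calls.

TASK

The blister sealer needs a longer dwell: with shut fingers, push the orange peg of its click-stop dial round clockwise (seen from above) by exactly four clicks, never going past the fourth, and leave the dial resting in that click. Then press the green button fully down to store the setting, let it come up again and move clear. Push gently and do not grip the peg, and leave the other things on the bench where they are.

Things in the scene. Friction and masses are not known exactly. Their poses are not given: they have to be found in the camera images.
- sealer: grey control console of the blister sealer, fixed to the bench, 170 (x) x 260 (y) x 56 mm high with a black top face; origin at the centre of its underside on the bench; its x axis points to its rear, its y axis to its left end, z up. It carries the aluminium dial on the left half of the top and the green button on the right half
- dial_axis (a point): centre of the dial's flat top face, on its upright turning axis, 74 mm above the bench. The dial is an aluminium disc of 92 mm diameter, 14 mm thick, on a round black scale plate (130 mm) that is mounted at a different angle each time; ten white marks on the plate, one for each click position, the first and last longer. The dial's red line and peg point to the first mark at the start
- dial_peg (a point): the orange finger peg that stands upright on the dial, 12 mm in diameter, 25 mm tall above the dial's top face, 34 mm from the turning axis. This point lies on the peg's centre line, half-way up it (12 mm above the dial's top face, 86 mm above the bench); it moves round with the dial
- dial (a joint): turning angle of the dial (rad), grows clockwise seen from above; starts at 0, at rest in the first click position. Clicks lie 0.419 (24 degrees) apart: 0, 0.419, 0.838 ... 3.77 (ten positions, end stops just beyond). A spring detent holds each: about 5 N at the peg turns it out, and from a little past half-way it snaps on by itself into the next click, up to 6 mm ahead of the finger, and stays there
- button_top (a point): centre of the top face of the round green push button, 32 mm in diameter, right of the dial on the console, 78 mm above the bench when up; it is pressed straight down
- button (a joint): travel of the button (m), 0 up, 0.006 fully down, which takes about 5 N; a spring brings it up again
- glue_bottle: white glue bottle with red nozzle, 42 mm in diameter, 121 mm tall, loose, left of the console; origin at the centre of its underside; leave alone
- marker: felt marker lying down, 147 x 18 x 20 mm, loose, left of the console; leave alone
- box_cutter: orange snap-blade cutter lying down, 158 x 21 x 17 mm, loose, right of the console; leave alone
- screwdriver: red screwdriver lying down, 201 x 26 x 26 mm, loose, on the left of the bench; leave alone
- grip_2: teal tool handle lying down, 170 x 31 x 23 mm, loose, on the far left of the bench; leave alone
- tape_roll: roll of brown packing tape lying flat, 114 mm in diameter, 48 mm high, loose, on the right; leave alone
- mug: white mug, 81 mm in diameter, 97 mm tall, loose, on the right; leave alone

How it is judged (in metres and radians):
On the way, in this order (a step that is already met when the one before it is completed fails the run):
1. the dial rests four clicks clockwise of its start, the fingers off it (value of joint dial between 1.55 and 1.801 rad and contact force between the fingers and sealer below 0.1 N and velocity of joint dial between -0.05 and 0.05 rad/s), for 0.3 s.
2. the green button is pressed down (value of joint button above 0.0045 m), for 0.05 s.
At the end, for the whole second after the job is handed in: the dial rests in the fourth click clockwise from its start (within 0.3 of a click), the button is up again, and no loose thing lies more than 30 mm from where it was (value of joint dial between 1.55 and 1.801 rad and velocity of joint dial between -0.05 and 0.05 rad/s and value of joint button below 0.0015 m and distance of each of glue_bottle, marker, box_cutter, screwdriver, grip_2, tape_roll, mug from where it was at the start of the episode below 0.03 m); the robot touches nothing.
It fails at once if the dial goes past the fourth click (by more than 0.6 of a click) (value of joint dial above 1.927 rad).
It fails at once if the console, dial or button is gripped or pushed hard (over 30 N) (contact force between the fingers and sealer above 30 N).
It fails at once if a loose thing is lifted, carried or pushed away by more than 30 mm (distance of any of glue_bottle, marker, box_cutter, screwdriver, grip_2, tape_roll, mug from where it was at the start of the episode above 0.03 m).
It also fails if it takes over 50 s, if anything falls off the work surface, if the arm or the gripper's body presses on something with over 40 N, if the wrist force passes 120 N, or if a joint passes its speed limit or range.

## Working session

There is one attempt and no reset: what is moved stays moved. The work goes in short steps, Python scripts to look and compute and a shell command to move; the robot and the scene stay as the last step left them, time stands still between calls to the robot, and variables do not carry over. Pictures are saved under pics/ and viewed, at most 10 in all, crops included, and the job is handed in when it is done.

```bash
mkdir -p pics; cat > h.py <<'E'
import numpy as np, cv2
from bench import manip
def ray(p,uv):
    K=np.array(p["camera_matrix"]);R=np.array(p["rotation"])
    return np.array(p["eye"],float), R@np.linalg.solve(K,[uv[0],uv[1],1.])
def at_z(p,uv,z):
    e,d=ray(p,uv); return e+d*(z-e[2])/d[2]
def tri(obs):
    A=np.zeros((3,3));b=np.zeros(3)
    for p,uv in obs:
        e,d=ray(p,uv);d=d/np.linalg.norm(d);M=np.eye(3)-np.outer(d,d);A+=M;b+=M@e
    return np.linalg.solve(A,b)
def proj(p,X):
    c=np.array(p["rotation"]).T@(np.array(X)-np.array(p["eye"]));c=np.array(p["camera_matrix"])@c;return c[:2]/c[2]
def save(p,n): cv2.imwrite("pics/"+n,p["img"][:,:,::-1])
E
python3 - <<'E'
from h import *
np.set_printoptions(precision=1,suppress=True)
o=manip.get_obs();print(o["position"],o["tool_rot"],o["time_s"],o["gripper_width"])
P={n:manip.capture(n) for n in("side","top")}
for n in P: save(P[n],n+"0.png");print(n,P[n]["eye"],np.array(P[n]["rotation"]).tolist())
for q,z in(("dial_axis",74),("dial_peg",86),("button_top",78),("sealer",0)):
    r={n:manip.tip_of(P[n],q) for n in P}
    for n in P: print(q,n,[(np.round(a["at"],1),round(a["confidence"],2),at_z(P[n],a["at"],z)) for a in r[n][:2]])
    if r["side"] and r["top"]: print(" tri",tri([(P[n],r[n][0]["at"]) for n in P]))
cv2.imwrite("pics/both.png",np.hstack([P[n]["img"][:,:,::-1] for n in P])[:, :])
E
```

```text
[ 141.3 -582.8  221.5] [ 1.   0.1 -0.  -0. ] 0.0 87.47289842912397
side [ 271.2 1141.8  969.8] [-0.10866194833628114, 0.8913922464766175, -0.43710807131275053, 0.050487403363410906]
top [ 409.8   48.5 1660. ] [0.7110105199009092, -0.7019922021055038, 0.03375569324452003, -0.023055193490532935]Traceback (most recent call last):
  File "<stdin>", line 8, in <module>
  File "h.py", line 7, in at_z
    e,d=ray(p,uv); return e+d*(z-e[2])/d[2]
        ~~~^^^^^^
  File "h.py", line 5, in ray
    return np.array(p["eye"],float), R@np.linalg.solve(K,[uv[0],uv[1],1.])
                                     ~^~~~~~~~~~~~~~~~~~~~~~~~~~~~~~~~~~~~
ValueError: matmul: Input operand 1 has a mismatch in its core dimension 0, with gufunc signature (n?,k),(k,m?)->(n?,m?) (size 3 is different from 4)
```

View pics/top0.png

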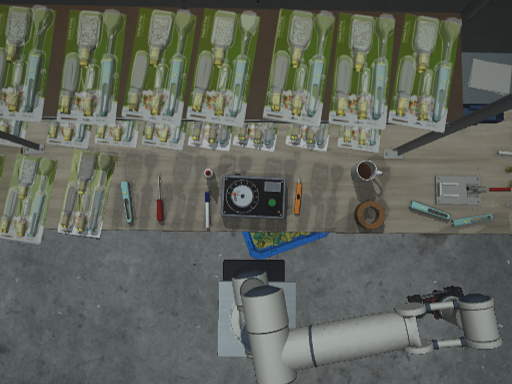

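View pics/side0.png

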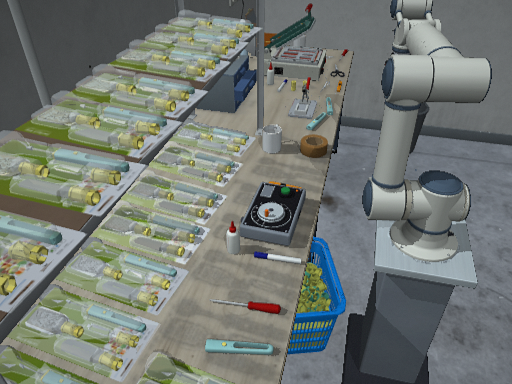

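The top view shows the console at about (253,196), with the dial at (242,196) and the green button at (272,202). In the side view the dial is at (271,212). The camera rotation is a quaternion, so I'll fix the helper.

```bash
sed -i 's/R=np.array(p\["rotation"\])/R=rot(p)/; s/np.array(p\["rotation"\]).T/rot(p).T/' h.py
cat >> h.py <<'E'
from scipy.spatial.transform import Rotation
def rot(p): return Rotation.from_quat(p["rotation"]).as_matrix()
E
python3 - <<'E'
from h import *
np.set_printoptions(precision=1,suppress=True)
P={n:manip.capture(n) for n in("side","top")}
print(P["top"]["camera_matrix"]);print(rot(P["top"]))
for q,z in(("dial_axis",74),("dial_peg",86),("button_top",78),("sealer",0),("glue_bottle",0),("marker",0),("box_cutter",0)):
    r={n:manip.tip_of(P[n],q) for n in P}
    for n in P: print(q,n,[(np.round(a["at"],1),round(a["confidence"],2),at_z(P[n],a["at"],z)) for a in r[n][:2]])
    if r["side"] and r["top"]: print(" tri",tri([(P[n],r[n][0]["at"]) for n in P]))
f=lambda im,x,y:cv2.resize(im[y:y+60,x:x+80,::-1],(400,300),interpolation=cv2.INTER_CUBIC)
a=f(P["top"]["img"],213,166);b=f(P["side"]["img"],232,178)
cv2.imwrite("pics/crop1.png",np.hstack([a,b]))
E
```

```text
[[396.8   0.  252.3]
 [  0.  396.8 186.1]
 [  0.    0.    1. ]]
[[ 0.  -1.   0.1]
 [-1.  -0.  -0. ]
 [ 0.  -0.1 -1. ]]
dial_axis side [(array([266.5, 212.8]), 0.8, array([508.5,  87.1,  74. ])), (array([274.6, 146.9]), 0.72, array([ 571.8, -323.6,   74. ]))]
dial_axis top [(array([241.8, 197.3]), 0.69, array([492.1,  66.9,  74. ]))]
 tri [502.5  68.8  59.4]
dial_peg side [(array([265.9, 210.8]), 0.68, array([509.5,  91.8,  86. ])), (array([243.4, 305.6]), 0.48, array([477.7, 473.7,  86. ]))]
dial_peg top [(array([234.1, 195.4]), 0.66, array([498.6,  97.4,  86. ]))]
 tri [503.1  98.1  91.6]
button_top side []
button_top top [(array([274.6, 199.5]), 0.54, array([484.8, -64.2,  78. ]))]
sealer side [(array([273.1, 215.3]), 0.7, array([502.6,   7.7,   0. ]))]
sealer top [(array([253.1, 196.2]), 0.92, array([501.1,  20.5,   0. ]))]
 tri [500.2  20.6  11.1]
glue_bottle side [(array([234.2, 250.5]), 0.82, array([584.6, 207.4,   0. ])), (array([264.8, 210.4]), 0.72, array([537. , -11.5,   0. ]))]
glue_bottle top [(array([211.8, 174.7]), 0.53, array([589.3, 195.1,   0. ]))]
 tri [589.5 195.9 -12. ]
marker side [(array([278.3, 257.3]), 0.75, array([442.5, 202.7,  -0. ]))]
marker top [(array([206.9, 208.6]), 0.56, array([446.8, 212.6,   0. ]))]
 tri [443.8 211.3   8.5]
box_cutter side [(array([282.2, 187.7]), 0.51, array([ 504.5, -159.7,    0. ]))]
box_cutter top [(array([299.6, 195.4]), 0.57, array([ 507. , -174.7,    0. ]))]
 tri [ 507.6 -176.4  -12.4]
```

View pics/crop1.png

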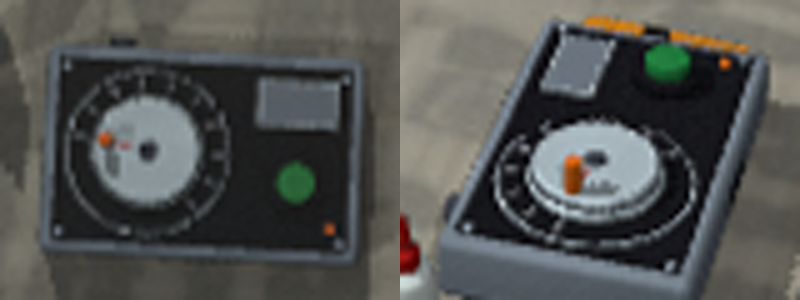

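The crop shows the peg at about (234,193.5) in the top view, pointing left and slightly away. The dial hub is at (242.4,195.6) and the button at (271.6,202.2). Next I'll refine these by colour.

```bash
cat > m.py <<'E'
from h import *
np.set_printoptions(precision=1,suppress=True)
def blob(p,box,hlo,hhi,smin=110,vmin=50):
    x0,y0,x1,y1=box
    c=cv2.resize(p["img"][y0:y1,x0:x1],None,fx=8,fy=8,interpolation=cv2.INTER_CUBIC)
    h=cv2.cvtColor(c,cv2.COLOR_RGB2HSV)
    m=cv2.inRange(h,(hlo,smin,vmin),(hhi,255,255))
    n,l,s,ce=cv2.connectedComponentsWithStats(m)
    i=1+np.argmax(s[1:,4]); return (ce[i]+.5)/8-.5+[x0,y0], s[i][2:]/8
E
python3 - <<'E'
from m import *
T=manip.capture("top");S=manip.capture("side")
pt,a=blob(T,(225,185,240,202),3,20);ps,b=blob(S,(255,200,280,222),3,20)
gt,c=blob(T,(262,192,282,212),40,85,80,40);gs,d=blob(S,(275,180,298,200),40,85,80,40)
print("peg",pt,a,ps,b,"tri",tri([(T,pt),(S,ps)]),at_z(T,pt,90),at_z(S,ps,86))
print("btn",gt,c,gs,d,"tri",tri([(T,gt),(S,gs)]),at_z(T,gt,78),at_z(S,gs,76))
# dial disc: bright low-sat
for n,p,bx in(("T",T,(225,180,260,210)),("S",S,(250,198,290,225))):
    x0,y0,x1,y1=bx
    c=cv2.resize(p["img"][y0:y1,x0:x1],None,fx=8,fy=8,interpolation=cv2.INTER_CUBIC)
    g=cv2.cvtColor(c,cv2.COLOR_RGB2GRAY);m=(g>105).astype(np.uint8)
    k,l,s,ce=cv2.connectedComponentsWithStats(m);i=1+np.argmax(s[1:,4])
    cn=cv2.convexHull(np.argwhere(l==i)[:,::-1].astype(np.int32))
    e=cv2.fitEllipse(cn);uv=(np.array(e[0])+.5)/8-.5+[x0,y0]
    print("dial",n,uv,np.array(e[1])/8,at_z(p,uv,74),at_z(p,uv,70))
# console quad in top via network mask
r=manip.cut_out(T,"sealer")[0];m=r["pixels"].astype(np.uint8)
rc=cv2.minAreaRect(np.argwhere(m)[:,::-1].astype(np.float32));print(rc)
print([at_z(T,q,56) for q in cv2.boxPoints(rc)], at_z(T,rc[0],50))
E
```

```text
peg [233.6 193.4] [ 2.8  2.8 48. ] [266.2 212.5] [  3.8   7.6 194.2] tri [506.6  99.4  85.5] [506.1  99.2  90. ] [506.6 100.   86. ]
btn [271.6 202.1] [  8.4   9.  453. ] [284.9 190.1] [  9.6   8.1 505.9] tri [474.8 -52.8  71. ] [474.2 -52.4  78. ] [474.1 -46.1  76. ]
dial T [241.8 195.4] [21.1 21.2] [499.6  67.1  74. ] [499.8  67.2  70. ]
dial S [269.9 211.6] [20.  26.2] [499.2  78.2  74. ] [500.3  73.5  70. ]
((253.01898193359375, 197.17759704589844), (65.35761260986328, 42.6321907043457), 3.3664608001708984)
[array([414.3, 157.2,  56. ]), array([586.7, 150.2,  56. ]), array([ 574.7, -115.2,   56. ]), array([ 402.1, -106. ,   56. ])] [494.4  21.6  50. ]
```

```bash
cat > g.py <<'E'
from m import *
import sys
C=np.array([499.5,66.]);R=34.;PHI=78.3
def cur():
    o=manip.get_obs();M=Rotation.from_quat(o["tool_rot"]).as_matrix()
    return o,np.array(o["position"]),M
def to(tx,ty,tz,yaw):
    "print shift in tool axes (m) and twist to bring the tool x axis to world yaw (deg)"
    o,p,M=cur();d=M.T@(np.array([tx,ty,tz])-p)/1000
    y=np.degrees(np.arctan2(M[1,0],M[0,0]));dy=(yaw-y+180)%360-180
    print("delta",np.array2string(d,precision=4),"twist %.3f"%np.radians(dy*M[2,2]))
def behind(ang,gap):
    "tool centre with front face (10 mm) + peg radius 6 + gap behind the peg when dial is at ang deg"
    a=np.radians(PHI-ang);r=np.array([np.cos(a),np.sin(a)]);t=np.array([r[1],-r[0]])
    return C+R*r-(16+gap)*t, PHI-ang-90
E
python3 - <<'E'
from g import *
o,p,M=cur();print(p,np.round(M,3).tolist(),o["time_s"],np.round(o["joint_pos"],2))
xy,y=behind(0,10);print(xy,y);to(*xy,222,y);to(*xy,82,y)
E
```

```text
[ 141.3 -583.1  222.6] [[0.972, 0.236, -0.0], [0.236, -0.972, -0.0], [-0.0, 0.0, -1.0]] 1.15 [-1.4  0.1  1.2 -0.   1.8 -0.1]
[480.9 104.6] -11.700000000000003
delta [ 0.492  -0.5883  0.0006] twist 0.442
delta [ 0.4921 -0.5883  0.1406] twist 0.442
```

```bash
sed -i 's/PHI-ang-90/PHI-ang+90/' g.py; python3 -m crank '[{"delta_pos":[0.123,-0.147,0],"twist":-0.65,"hand":-1},{"delta_pos":[0.123,-0.147,0],"twist":-0.65,"hand":-1},{"delta_pos":[0.123,-0.147,0],"twist":-0.65,"hand":-1},{"delta_pos":[0.123,-0.147,0],"twist":-0.65,"hand":-1},{"delta_pos":[0.123,-0.147,0],"twist":-0.65,"hand":-1},{"delta_pos":[0.246,-0.294,0],"twist":-1.3,"hand":-1},{"delta_pos":[0.246,-0.294,0],"twist":-1.3,"hand":-1},{"delta_pos":[0.246,-0.294,0],"twist":-1.3,"hand":-1},{"delta_pos":[0.246,-0.294,0],"twist":-1.3,"hand":-1},{"delta_pos":[0.246,-0.294,0],"twist":-1.3,"hand":-1},{"delta_pos":[0.492,-0.588,0],"twist":-2.5,"hand":-1},{"delta_pos":[0.492,-0.588,0],"twist":-2.5,"hand":-1},{"delta_pos":[0.492,-0.588,0],"twist":-2.5,"hand":-1},{"delta_pos":[0.492,-0.588,0],"twist":-2.5,"hand":-1},{"delta_pos":[0.492,-0.588,0],"twist":-2.5,"hand":-1},{"delta_pos":[0.492,-0.588,0],"twist":-2.5,"hand":-1},{"delta_pos":[0.492,-0.588,0],"twist":-2.5,"hand":-1},{"delta_pos":[0.492,-0.588,0],"twist":-2.5,"hand":-1},{"delta_pos":[0.492,-0.588,0],"twist":-2.5,"hand":-1},{"delta_pos":[0.492,-0.588,0],"twist":-2.7,"hand":-1}]' 5
python3 - <<'E'
from g import *
xy,y=behind(0,10);to(*xy,222,y);o=manip.get_obs();print(np.array(o["joint_pos"]),o["time_s"],o["gripper_width"])
E
```

```text
time_s: 2.82
position: [482.0, 109.2, 221.7]
tool_rot: [0.195, 0.981, 0.001, -0.001]
contact_force: [-0.0, -0.1, 0.9]
gripper_width: 0.6
grip_force: 0.0
delta [-0.0008 -0.0047 -0.0004] twist -0.188
[ 0.2 -0.2  1.5  0.   1.8 -1. ] 2.8167 0.6175020941735722
```

```bash
python3 -m crank '[{"delta_pos":[-0.001,-0.005,0.03],"twist":-0.1,"hand":-1},{"delta_pos":[-0.001,-0.005,0.06],"twist":-0.19,"hand":-1},{"delta_pos":[-0.001,-0.005,0.09],"twist":-0.19,"hand":-1},{"delta_pos":[-0.001,-0.005,0.112],"twist":-0.19,"hand":-1},{"delta_pos":[-0.001,-0.005,0.112],"twist":-0.19,"hand":-1},{"delta_pos":[-0.001,-0.005,0.112],"twist":-0.19,"hand":-1}]'
python3 - <<'E'
from g import *
xy,y=behind(0,10);to(*xy,83,y)
S=manip.capture("side");T=manip.capture("top")
f=lambda im,x,y:cv2.resize(im[y:y+60,x:x+80,::-1],(400,300),interpolation=cv2.INTER_CUBIC)
cv2.imwrite("pics/c2.png",np.hstack([f(S["img"],232,165),f(T["img"],213,166)]))
E
```

```text
time_s: 3.32
position: [479.2, 99.2, 110.0]
tool_rot: [0.107, 0.994, -0.0, -0.001]
contact_force: [0.4, -1.3, 0.8]
gripper_width: 0.5
grip_force: 0.0
delta [-0.0006  0.0057  0.027 ] twist -0.010
```

View pics/c2.png

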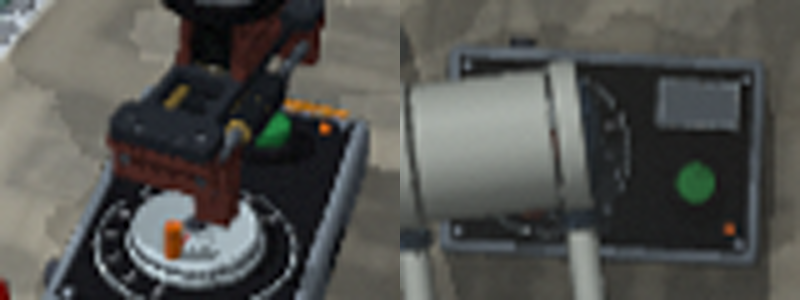

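The side view (left) shows the shut fingers above the dial, on the robot side of the peg at crop (172,238) and clear of it. They are slightly too far toward the hub, so I'll correct that and go down.

```bash
python3 -m crank '[{"delta_pos":[0,0.0057,0],"twist":-0.01,"hand":-1},{"delta_pos":[0,0.0057,0.014],"twist":-0.01,"hand":-1},{"delta_pos":[0,0.0057,0.027],"twist":-0.01,"hand":-1},{"delta_pos":[0,0.0057,0.027],"twist":-0.01,"hand":-1},{"delta_pos":[0,0.0057,0.027],"twist":-0.01,"hand":-1},{"delta_pos":[0,0.0057,0.027],"twist":-0.01,"hand":-1}]'
python3 - <<'E'
from g import *
o,p,M=cur();print(o["contact_force"],p)
for a,g in((0,10),(0,2),(6,0),(12,0),(19,0)):
    xy,y=behind(a,g);print(a,g,end=" ");to(*xy,83,y)
E
```

```text
time_s: 3.92
position: [481.3, 104.9, 84.2]
tool_rot: [0.102, 0.995, 0.0, 0.0]
contact_force: [-0.4, 0.2, -0.0]
gripper_width: 0.2
grip_force: 0.0
[-0.4  0.2 -0. ] [481.3 104.9  84.2]
0 10 delta [ 0.0003 -0.0004  0.0012] twist 0.001
0 2 delta [-0.0077 -0.0004  0.0012] twist 0.001
6 0 delta [-0.0133  0.0011  0.0012] twist 0.105
12 0 delta [-0.0171  0.0022  0.0012] twist 0.210
19 0 delta [-0.0216  0.0029  0.0012] twist 0.332
```

```bash
python3 -m crank '[{"delta_pos":[-0.003,0,0],"twist":0,"hand":-1},{"delta_pos":[-0.006,0,0],"twist":0,"hand":-1},{"delta_pos":[-0.0085,0,0],"twist":0,"hand":-1},{"delta_pos":[-0.0085,0,0],"twist":0,"hand":-1},{"delta_pos":[-0.0085,0,0],"twist":0,"hand":-1}]'; python3 -m crank '[{"delta_pos":[-0.001,0,0],"twist":0,"hand":-1},{"delta_pos":[-0.002,0,0],"twist":0,"hand":-1},{"delta_pos":[-0.002,0,0],"twist":0,"hand":-1},{"delta_pos":[-0.002,0,0],"twist":0,"hand":-1}]';  python3 -m crank '[{"delta_pos":[-0.001,0,0],"twist":0,"hand":-1},{"delta_pos":[-0.001,0,0],"twist":0,"hand":-1},{"delta_pos":[-0.001,0,0],"twist":0,"hand":-1}]'
python3 - <<'E'
from g import *
for a,g in((0,0),(6,0),(12,0),(19,0)):
    xy,y=behind(a,g);print(a,g,end=" ");to(*xy,83,y)
E
```

```text
time_s: 4.33
position: [489.7, 103.0, 83.7]
tool_rot: [0.102, 0.995, 0.0, 0.0]
contact_force: [-0.5, -0.8, 0.5]
gripper_width: 0.6
grip_force: 0.0
time_s: 4.67
position: [491.0, 102.8, 83.6]
tool_rot: [0.102, 0.995, 0.0, -0.001]
contact_force: [-2.5, 0.8, 2.7]
gripper_width: 0.9
grip_force: 1.6
time_s: 4.92
position: [491.7, 102.8, 83.5]
tool_rot: [0.102, 0.995, 0.0, -0.001]
contact_force: [-5.5, 1.2, 2.4]
gripper_width: 0.2
grip_force: 2.5
0 0 delta [ 0.0009 -0.0004  0.0006] twist 0.001
6 0 delta [-0.0027  0.0011  0.0005] twist 0.105
12 0 delta [-0.0065  0.0022  0.0005] twist 0.210
19 0 delta [-0.011   0.0029  0.0005] twist 0.332
```

Contact came where the model predicted, at about 5 N. Now I'll push through the first click.

```bash
python3 -m crank '[{"delta_pos":[-0.0015,0.0005,0],"twist":0.05,"hand":-1},{"delta_pos":[-0.003,0.001,0],"twist":0.1,"hand":-1},{"delta_pos":[-0.0045,0.0015,0],"twist":0.15,"hand":-1},{"delta_pos":[-0.006,0.002,0],"twist":0.2,"hand":-1},{"delta_pos":[-0.0075,0.0024,0],"twist":0.24,"hand":-1},{"delta_pos":[-0.009,0.0027,0],"twist":0.29,"hand":-1},{"delta_pos":[-0.0105,0.003,0],"twist":0.33,"hand":-1},{"delta_pos":[-0.0105,0.003,0],"twist":0.33,"hand":-1},{"delta_pos":[-0.0105,0.003,0],"twist":0.33,"hand":-1}]'
python3 - <<'E'
from g import *
o,p,M=cur();print(o["contact_force"])
for a,g in((19,0),(24,0),(30,0),(36,0),(42,0)):
    xy,y=behind(a,g);print(a,g,end=" ");to(*xy,83,y)
S=manip.capture("side");ps,b=blob(S,(245,190,295,225),3,20);print(ps,b,at_z(S,ps,86))
a=np.radians(PHI-24);print(C+R*np.array([np.cos(a),np.sin(a)]))
save(S,"s3.png")
E
```

```text
time_s: 5.67
position: [503.6, 103.2, 83.6]
tool_rot: [0.263, 0.965, 0.0, 0.0]
contact_force: [-0.7, 0.1, 0.1]
gripper_width: 0.3
grip_force: 0.0
[-0.7  0.1  0.1]
19 0 delta [ 0.0006 -0.0001  0.0006] twist 0.003
24 0 delta [-0.0025  0.0012  0.0007] twist 0.090
30 0 delta [-0.0062  0.0023  0.0007] twist 0.195
36 0 delta [-0.0101  0.0031  0.0007] twist 0.300
42 0 delta [-0.014   0.0034  0.0007] twist 0.405
[264.8 209.5] [  7.6  13.8 474.9] [514.5  86.2  86. ]
[519.3  93.6]
```

The force is zero again at 19° of drive, so the dial has snapped to click 1. Now click 2, driving to 42.5°.

```bash
python3 -m crank '[{"delta_pos":[-0.002,0.0008,0],"twist":0.06,"hand":-1},{"delta_pos":[-0.004,0.0015,0],"twist":0.12,"hand":-1},{"delta_pos":[-0.006,0.0022,0],"twist":0.18,"hand":-1},{"delta_pos":[-0.008,0.0027,0],"twist":0.24,"hand":-1},{"delta_pos":[-0.01,0.0031,0],"twist":0.3,"hand":-1},{"delta_pos":[-0.0115,0.0033,0],"twist":0.34,"hand":-1},{"delta_pos":[-0.013,0.0034,0],"twist":0.38,"hand":-1},{"delta_pos":[-0.0142,0.0034,0],"twist":0.41,"hand":-1},{"delta_pos":[-0.0142,0.0034,0],"twist":0.41,"hand":-1},{"delta_pos":[-0.0142,0.0034,0],"twist":0.41,"hand":-1}]'
python3 - <<'E'
from g import *
for a,g in((42.5,0),(46,0),(50,0),(55,0),(60,0),(66,0)):
    xy,y=behind(a,g);print(a,g,end=" ");to(*xy,83,y)
S=manip.capture("side")
cv2.imwrite("pics/c4.png",cv2.resize(S["img"][165:225,232:312,::-1],(640,480),interpolation=cv2.INTER_CUBIC))
E
```

```text
time_s: 6.55
position: [517.3, 98.9, 83.6]
tool_rot: [0.454, 0.891, -0.0, 0.0]
contact_force: [-1.1, -0.2, 0.2]
gripper_width: 0.4
grip_force: 0.0
42.5 0 delta [-0.0003  0.0003  0.0006] twist 0.004
46 0 delta [-0.0024  0.0012  0.0006] twist 0.065
50 0 delta [-0.0049  0.0021  0.0006] twist 0.135
55 0 delta [-0.0081  0.0029  0.0006] twist 0.222
60 0 delta [-0.0113  0.0035  0.0006] twist 0.309
66 0 delta [-0.0152  0.0038  0.0006] twist 0.414
```

View pics/c4.png

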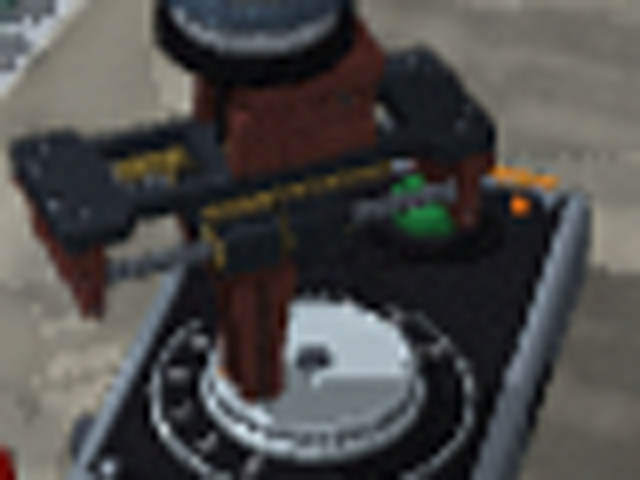

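The fingers hide most of the peg, with a trace of orange at about (222,378), just ahead of them. The hub is at (315,355) and nothing is touched. Now click 3.

```bash
python3 -m crank '[{"delta_pos":[-0.002,0.001,0],"twist":0.055,"hand":-1},{"delta_pos":[-0.004,0.0018,0],"twist":0.11,"hand":-1},{"delta_pos":[-0.006,0.0025,0],"twist":0.17,"hand":-1},{"delta_pos":[-0.008,0.003,0],"twist":0.22,"hand":-1},{"delta_pos":[-0.01,0.0034,0],"twist":0.28,"hand":-1},{"delta_pos":[-0.012,0.0036,0],"twist":0.33,"hand":-1},{"delta_pos":[-0.0135,0.0038,0],"twist":0.37,"hand":-1},{"delta_pos":[-0.0152,0.0038,0],"twist":0.41,"hand":-1},{"delta_pos":[-0.0152,0.0038,0],"twist":0.41,"hand":-1},{"delta_pos":[-0.0152,0.0038,0],"twist":0.41,"hand":-1}]'
python3 - <<'E'
from g import *
for a,g in((66,0),(70,0),(74,0),(79,0),(84,0),(89,0),(90,0)):
    xy,y=behind(a,g);print(a,g,end=" ");to(*xy,83,y)
S=manip.capture("side");print(manip.get_obs()["contact_force"])
cv2.imwrite("pics/c5.png",cv2.resize(S["img"][165:225,232:312,::-1],(640,480),interpolation=cv2.INTER_CUBIC))
E
```

```text
time_s: 7.43
position: [529.2, 88.9, 83.6]
tool_rot: [0.626, 0.78, -0.0, -0.0]
contact_force: [-1.0, 0.6, 0.8]
gripper_width: 0.7
grip_force: 0.0
66 0 delta [-0.0001  0.0001  0.0006] twist 0.004
70 0 delta [-0.0025  0.0011  0.0006] twist 0.074
74 0 delta [-0.005   0.002   0.0006] twist 0.144
79 0 delta [-0.0081  0.0028  0.0006] twist 0.231
84 0 delta [-0.0114  0.0033  0.0006] twist 0.318
89 0 delta [-0.0146  0.0036  0.0006] twist 0.406
90 0 delta [-0.0153  0.0036  0.0006] twist 0.423
[-0.1 -0.4  0.1]
```

View pics/c5.png

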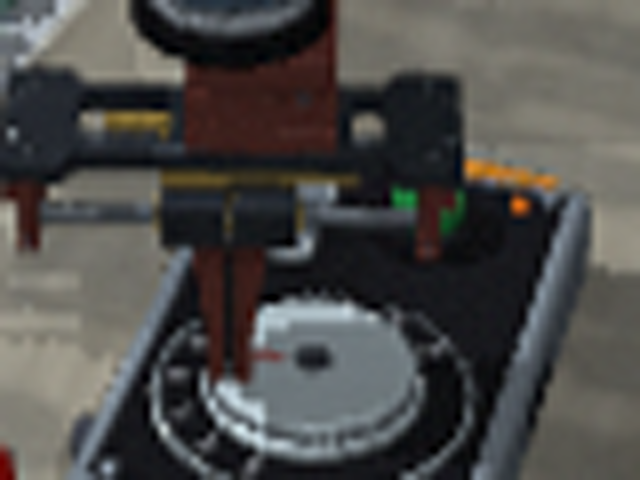

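The red line at (270,353) now points almost straight to the rear (+x), which matches click 3 (72°). The last click needs slower steps, driving to 89°.

```bash
python3 -m crank '[{"delta_pos":[-0.0015,0.0008,0],"twist":0.045,"hand":-1},{"delta_pos":[-0.003,0.0014,0],"twist":0.09,"hand":-1},{"delta_pos":[-0.0045,0.0019,0],"twist":0.13,"hand":-1},{"delta_pos":[-0.006,0.0023,0],"twist":0.17,"hand":-1},{"delta_pos":[-0.0075,0.0027,0],"twist":0.21,"hand":-1},{"delta_pos":[-0.009,0.003,0],"twist":0.255,"hand":-1},{"delta_pos":[-0.0105,0.0032,0],"twist":0.295,"hand":-1},{"delta_pos":[-0.012,0.0034,0],"twist":0.335,"hand":-1},{"delta_pos":[-0.0135,0.0035,0],"twist":0.375,"hand":-1},{"delta_pos":[-0.0144,0.0036,0],"twist":0.4,"hand":-1},{"delta_pos":[-0.0144,0.0036,0],"twist":0.4,"hand":-1},{"delta_pos":[-0.0144,0.0036,0],"twist":0.4,"hand":-1}]'
sleep 0; python3 -m crank '[{"delta_pos":[0.004,0,0],"twist":0,"hand":-1},{"delta_pos":[0.012,0,0],"twist":0,"hand":-1},{"delta_pos":[0.012,0,0],"twist":0,"hand":-1},{"delta_pos":[0.012,0,-0.02],"twist":0,"hand":-1},{"delta_pos":[0.012,0,-0.05],"twist":0,"hand":-1},{"delta_pos":[0.012,0,-0.06],"twist":0,"hand":-1},{"delta_pos":[0.012,0,-0.06],"twist":0,"hand":-1},{"delta_pos":[0.012,0,-0.06],"twist":0,"hand":-1}]'
python3 - <<'E'
from g import *
S=manip.capture("side");ps,b=blob(S,(245,190,280,225),3,20);print(ps,b,at_z(S,ps,86))
a=np.radians(PHI-96);print(C+R*np.array([np.cos(a),np.sin(a)]))
cv2.imwrite("pics/c6.png",cv2.resize(S["img"][165:225,232:312,::-1],(640,480),interpolation=cv2.INTER_CUBIC))
E
```

```text
time_s: 8.48
position: [535.8, 75.6, 83.6]
tool_rot: [0.768, 0.64, -0.0, -0.0]
contact_force: [0.2, -1.2, 0.9]
gripper_width: 0.3
grip_force: 0.0
time_s: 9.15
position: [538.4, 87.6, 143.7]
tool_rot: [0.769, 0.64, 0.0, 0.0]
contact_force: [-0.4, 0.7, -1.0]
gripper_width: 0.4
grip_force: 0.0
[262.  202.5] [  4.1   8.1 222.1] [532.  53.  86.]
[531.9  55.7]
```

View pics/c6.png

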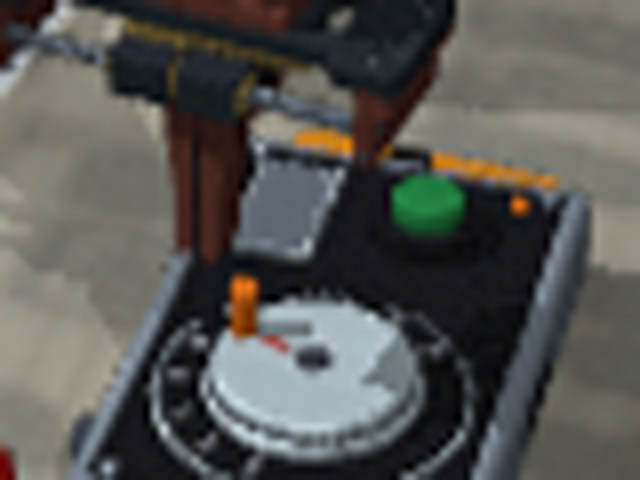

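The peg is at (532,53), against a prediction of (532,56) for click 4. The red line points at the fourth click and the fingers are clear. Next is the button.

```bash
python3 - <<'E'
from g import *
o,p,M=cur();y=np.degrees(np.arctan2(M[1,0],M[0,0]));to(474.3,-51,143.7,y)
E
```

```text
delta [-0.1477 -0.0373 -0.0012] twist -0.000
```

```bash
python3 -m crank '[{"delta_pos":[-0.037,-0.0093,0],"twist":0,"hand":-1},{"delta_pos":[-0.074,-0.0187,0],"twist":0,"hand":-1},{"delta_pos":[-0.111,-0.028,0],"twist":0,"hand":-1},{"delta_pos":[-0.148,-0.0373,0],"twist":0,"hand":-1},{"delta_pos":[-0.148,-0.0373,0],"twist":0,"hand":-1},{"delta_pos":[-0.148,-0.0373,0],"twist":0,"hand":-1},{"delta_pos":[-0.148,-0.0373,0.03],"twist":0,"hand":-1},{"delta_pos":[-0.148,-0.0373,0.055],"twist":0,"hand":-1},{"delta_pos":[-0.148,-0.0373,0.06],"twist":0,"hand":-1},{"delta_pos":[-0.148,-0.0373,0.06],"twist":0,"hand":-1},{"delta_pos":[-0.148,-0.0373,0.06],"twist":0,"hand":-1}]'; python3 -m crank '[{"delta_pos":[0,0,0.002],"twist":0,"hand":-1},{"delta_pos":[0,0,0.004],"twist":0,"hand":-1},{"delta_pos":[0,0,0.006],"twist":0,"hand":-1},{"delta_pos":[0,0,0.008],"twist":0,"hand":-1},{"delta_pos":[0,0,0.008],"twist":0,"hand":-1},{"delta_pos":[0,0,0.008],"twist":0,"hand":-1}]'
```

```text
time_s: 10.12
position: [474.6, -50.4, 83.7]
tool_rot: [0.768, 0.64, -0.0, -0.0]
contact_force: [-0.2, -0.1, -0.1]
gripper_width: 0.8
grip_force: 0.0
time_s: 10.62
position: [475.1, -51.3, 76.4]
tool_rot: [0.769, 0.64, 0.001, 0.001]
contact_force: [1.6, 1.3, 2.7]
gripper_width: 0.4
grip_force: 1.2
```

In contact at z 76.4 with about 2.7 N. I'll press on in small steps.

```bash
python3 -m crank '[{"delta_pos":[0,0,0.001],"twist":0,"hand":-1},{"delta_pos":[0,0,0.002],"twist":0,"hand":-1},{"delta_pos":[0,0,0.003],"twist":0,"hand":-1},{"delta_pos":[0,0,0.003],"twist":0,"hand":-1},{"delta_pos":[0,0,0.003],"twist":0,"hand":-1}]'; python3 -m crank '[{"delta_pos":[0,0,0.001],"twist":0,"hand":-1},{"delta_pos":[0,0,0.0015],"twist":0,"hand":-1},{"delta_pos":[0,0,0.0015],"twist":0,"hand":-1},{"delta_pos":[0,0,0.0015],"twist":0,"hand":-1}]'
```

```text
time_s: 11.03
position: [475.0, -51.3, 73.2]
tool_rot: [0.769, 0.64, 0.001, 0.001]
contact_force: [3.9, 0.9, 4.0]
gripper_width: 0.5
grip_force: 2.2
time_s: 11.37
position: [475.1, -51.3, 72.3]
tool_rot: [0.769, 0.64, 0.001, 0.001]
contact_force: [2.2, 1.5, 8.6]
gripper_width: 0.5
grip_force: 4.1
```

```bash
python3 -m crank '[{"delta_pos":[0,0,0.0005],"twist":0,"hand":-1},{"delta_pos":[0,0,0.0008],"twist":0,"hand":-1},{"delta_pos":[0,0,0.0008],"twist":0,"hand":-1}]'; python3 -m crank '[{"delta_pos":[0,0,-0.01],"twist":0,"hand":-1},{"delta_pos":[0,0,-0.035],"twist":0,"hand":-1},{"delta_pos":[0,0,-0.07],"twist":0,"hand":-1},{"delta_pos":[0,0,-0.1],"twist":0,"hand":-1},{"delta_pos":[0.03,-0.12,-0.12],"twist":0,"hand":-1},{"delta_pos":[0.03,-0.12,-0.12],"twist":0,"hand":-1},{"delta_pos":[0.03,-0.12,-0.12],"twist":0,"hand":-1},{"delta_pos":[0.03,-0.12,-0.12],"twist":0,"hand":-1},{"delta_pos":[0.03,-0.12,-0.12],"twist":0,"hand":-1},{"delta_pos":[0.03,-0.12,-0.12],"twist":0,"hand":-1}]'
python3 - <<'E'
from g import *
S=manip.capture("side");ps,b=blob(S,(245,190,280,225),3,20);print(ps,b,at_z(S,ps,86));gs,d=blob(S,(275,180,298,200),40,85,80,40);print(gs,d)
cv2.imwrite("pics/c7.png",cv2.resize(S["img"][150:270,200:360,::-1],(640,480),interpolation=cv2.INTER_CUBIC))
E
```

```text
time_s: 11.62
position: [475.1, -51.3, 72.2]
tool_rot: [0.769, 0.64, 0.001, 0.001]
contact_force: [0.3, 2.1, 11.4]
gripper_width: 0.7
grip_force: 5.9
time_s: 12.45
position: [361.6, -0.2, 189.7]
tool_rot: [0.769, 0.64, -0.001, -0.0]
contact_force: [0.8, -0.1, -0.7]
gripper_width: 0.6
grip_force: 0.0
[262.  202.5] [  4.1   8.1 222.6] [532.   52.9  86. ]
[284.9 190.2] [  9.6   8.2 510.4]
```

View pics/c7.png

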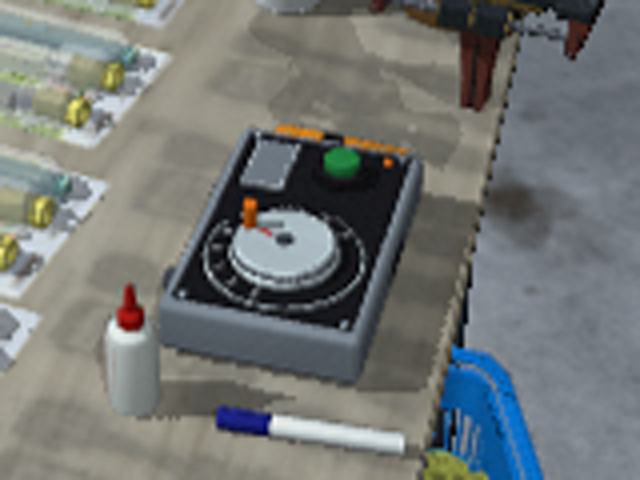

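The button hit its stop (72.2 mm, 11 N) and is back up at its starting pixel (284.9,190.2). The peg is still in click 4 at (262,202.5), and the arm is clear with nothing else displaced.

```bash
python3 -c "from bench import manip;print(manip.job_done())"
```

```text
the job is handed in; nothing more can be done
None
```

The dial is in its fourth click clockwise, the green button was pressed to its stop and came back up, the arm is clear with the other things left where they were, and the job is handed in, though no verdict was returned.

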